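# Unlock the cleaning-agents box and put the key back

### The job

Unlock the steel box: take the key with the rectangular head from the wooden stand, push it into the lock until its collar sits on the lock face, turn it clockwise (seen from above) until you clearly feel its stop, without straining it, so that the brass tongue swings out of its keeper. Then turn the key back home, draw it straight out without force, and stand it fully down in its empty well in the stand again, upright and let go; the tongue must stay unlocked. Do not disturb the round-headed key or the other kitchen things.

Things in the scene. Friction and masses are not known exactly. Their poses are not given: they have to be found in the camera images.
- key: Key to use: steel with black plastic head, 70 mm long, 45 g, standing tip down in one of the stand's wells (varies). Origin at the tip, z up to the head, x across the wide side; a half turn about z is the same. Above the tip: shaft 5 mm thick, rounded tip; flat bit 16 (x) x 5 mm (y) from 5 to 15 mm; round collar 16 mm across from 22 to 26; neck 7 mm thick to 40; rectangular head from 40 to 70.
- key_bow (a point): Centre of the rectangular key head, 55 mm above the key's tip; axes as the key's. The head is 32 mm along x, 10 mm thick along y, 30 mm high: grip it across its thickness.
- spare_key: The other key, not needed: same build but with a round disc head 32 mm across and 10 mm thick, and a narrow bit. It stands in the other well, 70 mm from the first. Origin at its tip. Leave it there.
- stand: Fixed wooden key stand on a dark base 76 x 156 mm, top 42 mm above the counter, with two wells 70 mm apart in line along its y. Origin at the centre of its underside, z up.
- well_a (a point): Mouth centre, at the stand's top face, of the well on the stand's +y side: a hole 21 mm along the stand's y by 9 mm along its x, 34 mm deep; axes as the stand's. A key stands in it with its wide side along the stand's y (within 0.2 rad) and its collar resting on the top face, tip 22 mm below this point.
- well_b (a point): The same for the well on the stand's -y side.
- box: Fixed white steel box 260 x 220 x 90 mm with grey lid; on the lid a steel lock case 60 x 60 mm, 26 mm high (face 116 mm above the counter). Origin on the counter straight below the keyhole, z up; the box reaches from -100 to 160 mm in x and from -130 to 90 mm in y about it.
- keyhole (a point): Keyhole centre in the lock's upper face; axes as the box's. A slot 19.5 mm along x by 7 mm along y, bevelled, in a 4 mm cover plate; the key enters from above with its wide side along x, either way round, until the collar sits on the face (tip 22 mm down; a 6.6 mm guide takes the tip from 18 mm down). Turned, the bit is held under the cover: it comes out only at home, within about 0.1 rad.
- cam (a joint): Angle of the hidden cam that the key turns, rad: 0 locked, grows clockwise (from above). The key turns freely for the first 0.1 to 0.4 rad, then takes the cam along; the cam drags with 0.04 N m, stays where it is left and carries the brass tongue. At the key's stop it has reached 0.4 rad or more.
- stop (a joint): How far the key's bit has pushed back the hidden sprung stop, rad: 0 untouched, grows clockwise. The bit meets it 0.65 to 1.45 rad clockwise from the key's home, different each time and not visible: it must be felt. It is stiff, 5 N m per rad: a rise of 0.08 to 0.15 N m above the cam's drag is firmly on the stop; over 0.25 N m strains the lock.
- tongue_tip (a point): Outer end of the flat brass locking tongue, 62 mm from the keyhole axis, 12 mm wide, close above the lid. Locked, it points along the box's +y and lies under a dark keeper bracket that is open towards +x; turning the key swings it clockwise out of the keeper.
- mug: White mug, 76 mm across, 85 mm high, beyond the stand; origin at its underside. Leave alone.
- jar: Glass jar, 60 mm across, 85 mm high; origin at its underside. Leave alone.
- saucepan: Dark saucepan, 170 mm across; origin at its underside. Leave alone.
- colander: Steel bowl, 190 mm across; origin at its underside. Leave alone.
- soap: Clear bottle, 60 mm across, 170 mm high; origin at its underside. Leave alone.
- tub: White food tub 100 x 80 x 60 mm; origin at its underside. Leave alone.
- spoon: Steel spoon lying flat on the counter near the robot. Leave alone.

How it is judged (in metres and radians):
On the way, in this order (a step that is already met when the one before it is completed fails the run):
1. the key is fully in the lock, collar on its face (within 2.5 mm), before the tongue is moved (z of key in the frame of keyhole below -0.0195 m and horizontal distance between key and keyhole below 0.003 m and angle between key's own z axis and vertical below 0.12 rad and value of joint cam below 0.3 rad), for 0.1 s.
2. the key, still fully in, bears on the stop (0.06 N m) (z of key in the frame of keyhole below -0.0195 m and horizontal distance between key and keyhole below 0.003 m and angle between key's own z axis and vertical below 0.12 rad and value of joint stop above 0.012 rad), for 0.1 s.
3. the key is turned back home while still in the lock (z of key in the frame of keyhole below -0.015 m and horizontal distance between key and keyhole below 0.004 m and angle between the x axis of key and the x axis of keyhole, either way round below 0.15 rad), for 0.1 s.
4. the key is drawn out of the lock (z of key in the frame of keyhole above 0.005 m), for 0.1 s.
At the end, for the whole second after the job is handed in: The key stands upright (within 0.12 rad), at rest, in a well of the stand: within 6 mm of its centre and its tip at least 19.5 mm below the stand's top; the cam is still at 0.36 rad or more (tongue swung clear of the keeper) (((horizontal distance between key and well_a below 0.006 m and z of key in the frame of well_a below -0.0195 m) or (horizontal distance between key and well_b below 0.006 m and z of key in the frame of well_b below -0.0195 m)) and angle between key's own z axis and vertical below 0.12 rad and linear speed of key below 0.02 m/s and value of joint cam above 0.36 rad); the robot touches nothing.
It fails at once if the key is pressed or wrenched against the lock case or box with more than 40 N (contact force between key and box above 40 N).
It fails at once if the lock is strained: its stop is pushed back by more than 0.055 rad (0.27 N m) (value of joint stop above 0.055 rad).
It fails at once if the round-headed key is moved by more than 15 mm (distance of spare_key from where it was at the start of the episode above 0.015 m).
It fails at once if another kitchen thing is moved by more than 30 mm (distance of any of mug, jar, saucepan, colander, soap, tub, spoon from where it was at the start of the episode above 0.03 m).
It also fails if it takes over 61 s, if anything falls off the work surface, if the arm or the gripper's body presses on something with over 40 N, if the wrist force passes 120 N, or if a joint passes its speed limit or range.

### The arm

A 6-joint arm with a two-finger parallel gripper is mounted at the origin on the work surface. World frame = base frame: x ahead of the robot, y to its left, z up, the work surface at z = 0. Lengths are in mm, angles in rad, forces in N, time in s.
With the tool pointing down it reaches from about 350 to 775 mm from the base axis. Payload 5.5 kg.
Tool frame: the origin (TCP) lies between the finger pads; the fingertips stand 22 mm ahead of it and the grasp point (between the pads) lies 3 mm ahead of it; z points along the fingers, y is the line along which they close (so a half turn about z gives the same grasp; the last joint's range is limited). The gripper opens to 85 mm and grips with 20 to 120 N. Pads are 22 mm wide; open, the fingers measure 114 mm over their backs; the gripper's body (76 mm by 85 mm) begins 54 mm behind the grasp point. The pads swing forward as they close: fully open they stand 13 mm farther back than shut.
Start: joints at [-1.326, 0.313, 0.046, 1.304, 0, 1.431], TCP at [215.839, -532.995, 253.323] pointing down, gripper open.
Joint ranges: [-2.76, 2.76], [-0.86, 1.69], [-1.03, 1.26], [-2.2, 2.34], [-1.47, 1.5], [-3.14, 3.14]. Speed limits (rad/s): [2.57, 2.57, 3.14, 3.14, 3.14, 3.14].

### API

Orientations are given as a 3x3 rotation matrix whose columns are the frame's x, y, z axes.
In Python, from rig import ctrl, imaging, order gives the robot as it stands.
- The arm moves only by the tool jog_arm, never from a script. Its argument "increments" is a list of rows, each a list of 2 entries, a list of its own where there are three numbers: the shift along the world's x, y, z in units of 50 mm (1.0 is 50 mm), then the turn, a rotation vector about the world's x, y, z in units of 6 degrees (1.0 is 6 degrees). In form: [[[x, y, z], [ax, ay, az]], ...]. A call has exactly 8 rows; each row is the pose to reach, as a shift and turn from the pose commanded when the call began; what a row does not reach only later rows make up. A row lasts 1/8 s, in which the tool goes at most 62.5 mm and 10.7 degrees, less where a joint would pass 70% of its speed; a pose out of reach is approached as far as the arm can. A call with a gripper value outside its range is refused whole. "grip" is the opening, from 0 (shut) to 1 (fully open), set as the call begins (left out, the last holds). The fingers move at their own pace and stop on an object; "force" is the grip in N (left out, the last holds). Time passes only in rows, so rows that repeat a pose let the fingers close, or fill a call up. It gives the time, the measured TCP pose, the force, the opening and the grip force at its end, in the units of the state.
- ctrl.get_obs(): the state, without advancing time (a new reading comes with each control period).
- imaging.camera(name): name is "scene" or "top" or "wrist"; returns a dict with "frame" (480x640x3 uint8, red, green, blue), "fx", "fy", "cx", "cy" (pixels), "R" (3x3) and "t" (3): a world point X has camera coordinates R X + t; the wrist camera has in their place "hand_eye" (4x4, takes a point from camera to tool coordinates, whose origin is the TCP and whose axes are the flange's). Camera axes: x right, y down, z forward; pixel columns grow to the right and rows downward; lengths in mm; the calibration is good to about 2 mm. A picture is of the moment at which its call begins: read the wrist's pose just before it. There is no depth.
- order.hand_in(): hands the job in; it is judged then, once.
The state is a dict: "time": time; "joint_positions": joint angles; "joint_vel": joint speeds; "joint_torque": joint torques, N m; "tcp_pos": TCP position; "orientation": TCP orientation; "ft_force": force on the tool from outside, world axes, zero at the start; "moment": the same for the moment, N m; "grip_width": opening from 0.0 (shut) to 1.0 (fully open); "grasp_force": force on a finger pad.
Only numpy, scipy, OpenCV 4.12 (cv2) and the standard library are available. Lean on these libraries where they do the work, as an engineer would, in place of code of your own. Each camera call takes 0.05 s, during which the arm holds its last target. There are 200 camera calls.

## Working session

There is one attempt and no reset: what is moved stays moved. The work goes in short steps, Python scripts to look and compute and a tool call to move; the robot and the scene stay as the last step left them, time stands still between calls to the robot, and variables do not carry over. Pictures are saved under pics/ and viewed, at most 14 in all, crops included, and the job is handed in when it is done.

Besides the shell and the picture viewer there is one more tool, called after ">>>" as name(argument=value, ...), one argument or row to a line, values as JSON. jog_arm: Moves the arm, as the interface text tells. Its arguments: {"type":"object","properties":{"increments":{"type":"array","items":{"type":"array"}},"grip":{"type":"number"},"force":{"type":"number"}},"required":["increments"]}

```bash
mkdir -p pics; cat > h.py <<'E'
import numpy as np, cv2
from rig import ctrl, imaging, order
def cam(name):
    o=ctrl.get_obs(); c=imaging.camera(name)
    if name=='wrist':
        H=np.array(c['hand_eye']); Rt=np.array(o['orientation']); p=np.array(o['tcp_pos'])
        Rcw=Rt@H[:3,:3]; C=Rt@H[:3,3]+p
    else:
        R=np.array(c['R']); Rcw=R.T; C=-R.T@np.array(c['t'])
    c['Rcw']=Rcw; c['C']=C; return c
def ray(c,u,v):
    d=c['Rcw']@np.array([(u-c['cx'])/c['fx'],(v-c['cy'])/c['fy'],1.]); return c['C'],d
def onz(c,u,v,z):
    C,d=ray(c,u,v); return C+d*(z-C[2])/d[2]
def proj(c,X):
    q=c['Rcw'].T@(np.array(X)-c['C']); return c['fx']*q[0]/q[2]+c['cx'], c['fy']*q[1]/q[2]+c['cy']
def save(c,n,crop=None,s=1):
    f=np.array(c['frame'])[:,:,::-1]
    if crop: x0,y0,x1,y1=crop; f=f[y0:y1,x0:x1]
    f=cv2.resize(f,None,fx=s,fy=s,interpolation=cv2.INTER_CUBIC); cv2.imwrite('pics/'+n+'.png',f)
E
python3 - <<'E'
from h import *
for n in('top','scene'):
    c=cam(n); save(c,n+'0'); print(n,c['C'],c['Rcw'].round(3).tolist(),c['fx'],c['cx'],c['cy'])
o=ctrl.get_obs();print(o)
c=imaging.camera('wrist');print(c['hand_eye'],c['fx'],c['cx'],c['cy'])
E
```

```text
top [ 352.42041389   38.71805286 1500.69564045] [[0.003, -0.993, 0.117], [-1.0, -0.005, -0.021], [0.021, -0.117, -0.993]] 621.1413965115794 324.27157869321167 239.1204831048794
scene [1200.53696401  -16.47641652  817.00960849] [[0.048, 0.726, -0.686], [0.999, -0.024, 0.045], [0.016, -0.687, -0.726]] 465.6663384689558 327.76348616229006 240.83748530423327
{'time': 0.1, 'joint_positions': array([-1.32559239e+00,  3.13967010e-01,  4.51142675e-02,  1.30356739e+00,
       -3.00038029e-05,  1.43118248e+00]), 'joint_vel': array([ 0.00045538, -0.00338531,  0.00171831,  0.00166274,  0.00046038,
        0.00080279]), 'joint_torque': array([ 1.66127029e-03, -4.81728029e+01,  2.99243045e+01,  1.27135520e-02,
       -1.89145926e-04, -2.11929226e-06]), 'tcp_pos': array([ 215.72818476, -532.57020488,  252.48312156]), 'orientation': array([[ 9.26866884e-01,  3.75389932e-01, -4.23290874e-04],
       [ 3.75390119e-01, -9.26865578e-01,  1.56794643e-03],
       [ 1.96257562e-04, -1.61217683e-03, -9.99998681e-01]]), 'ft_force': array([0.21267214, 0.40429722, 0.4060038 ]), 'moment': array([-0.08221361, -0.00667634, -0.05042417]), 'grasp_force': 0.0, 'grip_width': 1.0029274094944352}
[[-1.32817878e-03 -9.64401603e-01 -2.64438619e-01  6.48790615e+01]
 [ 9.99998845e-01 -1.08567274e-03 -1.06320595e-03  8.06708416e-01]
 [ 7.38263720e-04 -2.64439726e-01  9.64401932e-01 -1.20486471e+02]
 [ 0.00000000e+00  0.00000000e+00  0.00000000e+00  1.00000000e+00]] 354.78601186358475 320.73345683647403 236.62842146050502
```

View pics/top0.png

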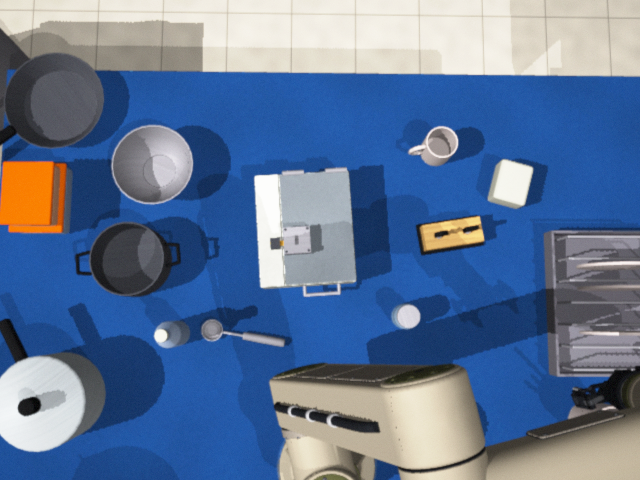

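View pics/scene0.png

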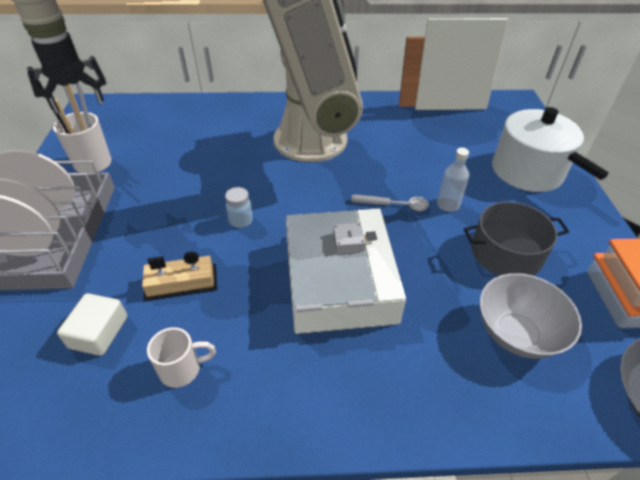

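The top view shows the stand at about (451,234), with the rectangular key at its right end near (470,229). The box lock is at about (297,240), and its tongue and keeper point left (+y) near (278,243). The scene view confirms the square head is the left one, at (157,263).

```bash
python3 - <<'E'
from h import *
c=cam('top'); s=cam('scene')
f=np.array(c['frame']).astype(int)
# wood mask
m=((f[...,0]-f[...,2]>60)&(f[...,0]>120)).astype(np.uint8); m[:, :380]=0;m[:,520:]=0;m[:180]=0;m[280:]=0
ys,xs=np.nonzero(m); pts=np.array([onz(c,x,y,42)[:2] for x,y in zip(xs,ys)],np.float32)
print('wood',cv2.minAreaRect(pts), cv2.minAreaRect(np.stack([xs,ys],1).astype(np.float32)))
def tri(a,b):
    C1,d1=ray(c,*a);C2,d2=ray(s,*b);A=np.stack([d1,-d2],1);k=np.linalg.lstsq(A,C2-C1,rcond=None)[0]
    return (C1+k[0]*d1).round(1),(C2+k[1]*d2).round(1)
print('rect',onz(c,470,229,88),onz(s,157,261,85),tri((470,229),(157,261)))
print('round',onz(c,442,233,88),onz(s,191,257,85))
print('lock',onz(c,299,240,116),onz(s,350,231,116))
save(c,'topc',(250,160,500,300),3.2)
E
```

```text
wood ((540.4139404296875, -294.184326171875), (62.60063934326172, 146.0260009765625), 9.334146499633789) ((451.5040588378906, 233.02569580078125), (26.20171356201172, 61.293296813964844), 81.02737426757812)
rect [ 544.0328746  -326.71020988   88.        ] [ 554.69251466 -325.9453854    85.        ] (array([ 545.8, -330.1,   74.9]), array([ 545.8, -330.2,   74.9]))
round [ 534.36830204 -261.67479296   88.        ] [ 545.99259742 -257.94805163   85.        ]
lock [513.12975426  66.67547682 116.        ] [511.24517607  75.54282945 116.        ]
```

View pics/topc.png

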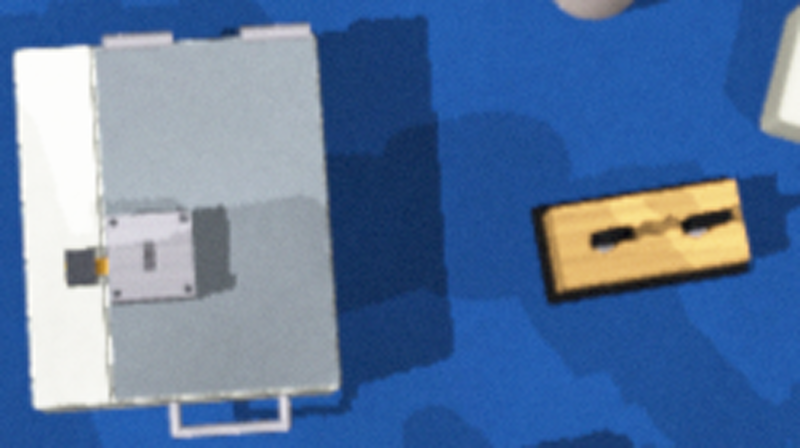

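The crop shows the keyhole at about full-image (297,240) with the brass tongue pointing left. The rectangular key's head is in the right-hand well. The triangulated height of 75 mm matches the expected head centre, so I'm moving above the key.

>>> jog_arm(
  increments=[
    [[0.8,0.5,0],[0,0,1.7]],
    [[1.7,1.0,0],[0,0,3.4]],
    [[2.6,1.6,0],[0,0,5.1]],
    [[3.5,2.1,0],[0,0,6.8]],
    [[4.4,2.7,0],[0,0,8.5]],
    [[5.3,3.3,-0.4],[0,0,10.2]],
    [[6.1,3.8,-0.8],[0,0,11.7]],
    [[6.6,4.06,-1.2],[0,0,12.9]],
  ],
  grip=1,
)

```text
time: 1.25
tcp_pos: [547.6, -328.2, 192.5]
orientation: [[-0.171, 0.985, 0.0], [0.985, 0.171, 0.0], [0.0, 0.0, -1.0]]
ft_force: [0.2, 0.3, -0.4]
grip_width: 0.999
grasp_force: 0.0
```

>>> jog_arm(
  increments=[
    [[0,0,0],[0,0,0]],
    [[0,0,0],[0,0,0]],
    [[0,0,0],[0,0,0]],
    [[0,0,0],[0,0,0]],
    [[0,0,0],[0,0,0]],
    [[0,0,0],[0,0,0]],
    [[0,0,0],[0,0,0]],
    [[0,0,0],[0,0,0]],
  ],
)

```text
time: 2.25
tcp_pos: [545.8, -330.0, 193.3]
orientation: [[-0.164, 0.986, 0.0], [0.986, 0.164, 0.0], [-0.0, 0.0, -1.0]]
ft_force: [-0.4, -0.0, -0.9]
grip_width: 0.996
grasp_force: 0.0
```

```bash
python3 - <<'E'
from h import *
o=ctrl.get_obs();print(o['time'],o['tcp_pos'],o['orientation'].round(4).tolist(),o['joint_positions'].round(3),o['ft_force'])
c=cam('wrist');save(c,'w1')
for p in([545.9,-329,90],[534.5,-260,90]): print(proj(c,p))
E
```

```text
2.25 [ 545.83491423 -329.9648979   193.29914339] [[-0.1642, 0.9864, 0.0], [0.9864, 0.1642, 0.0], [-0.0, 0.0, -1.0]] [-0.669  0.457  0.111  1.225  0.     0.736] [-0.39009131 -0.03554257 -0.92964622]
(np.float64(323.8843402416953), np.float64(241.7758821623745))
(np.float64(324.143430451994), np.float64(130.59469766610158))
```

View pics/w1.png

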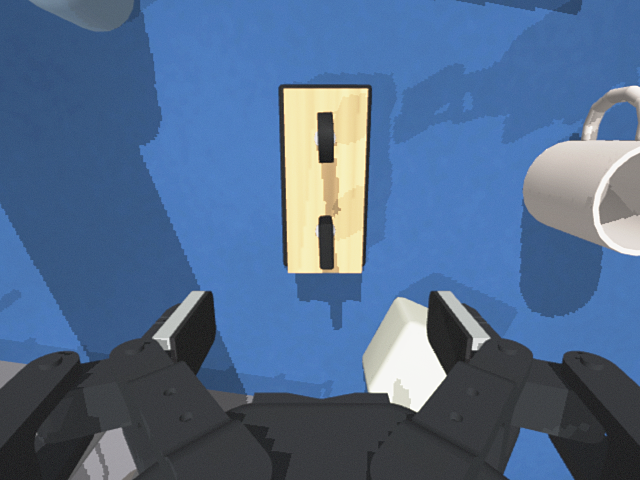

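The wrist view shows the rectangular head at about (326,242) and the round head at (325,137), close to prediction. I'm measuring the head and wells precisely.

```bash
python3 - <<'E'
from h import *
c=cam('wrist'); f=np.array(c['frame']).astype(int)
g=f.max(2); m=(g<70).astype(np.uint8)
for nm,(y0,y1) in dict(rect=(200,274),rnd=(105,170)).items():
    k=np.zeros_like(m);k[y0:y1,305:348]=m[y0:y1,305:348]
    n,l,st,ce=cv2.connectedComponentsWithStats(k); i=1+np.argmax(st[1:,4]); print(nm,st[i],ce[i])
    for r in range(st[i][1],st[i][1]+st[i][3],6):
        xs=np.nonzero(l[r]==i)[0]; print(r,xs.min(),xs.max(),g[r,(xs.min()+xs.max())//2],end=' | ')
    print()
    if nm=='rect':
        b=st[i][1]+st[i][3]-.5
        ys,xs=np.nonzero(l==i); lo=ys>225
        line=cv2.fitLine(np.stack([xs[lo],ys[lo]],1).astype(np.float32),cv2.DIST_L2,0,.01,.01).ravel();print('line',line)
        for v in(st[i][1],b-26,b): print(v,onz(c,line[2]+(v-line[3])*line[0]/line[1],v,90).round(1))
# stand top: wood mask
w=((f[...,0]-f[...,2]>50)&(f[...,0]>130)).astype(np.uint8);w[:, :260]=0;w[:,380:]=0;w[285:]=0;w[:75]=0
ys,xs=np.nonzero(w);pts=np.array([onz(c,x,y,42)[:2] for x,y in zip(xs,ys)],np.float32);print(cv2.minAreaRect(pts))
E
```

```text
rect [319 216  15  53 696] [325.79597701 242.18534483]
216 324 329 47 | 222 319 331 43 | 228 319 332 55 | 234 319 332 56 | 240 320 332 54 | 246 320 332 56 | 252 320 332 55 | 258 320 332 55 | 264 320 333 55 | 
line [3.1514864e-02 9.9950325e-01 3.2594608e+02 2.4666957e+02]
216 [ 543.7 -311.8   90. ]
242.5 [ 547.2 -329.2   90. ]
268.5 [ 550.8 -347.    90. ]
rnd [318 113  16  50 705] [325.32056738 137.10638298]
113 318 331 46 | 119 318 331 58 | 125 318 332 66 | 131 319 332 69 | 137 319 332 61 | 143 319 333 53 | 149 319 332 41 | 155 319 332 42 | 161 320 332 24 | 
((541.9810791015625, -298.8144836425781), (60.767791748046875, 139.81015014648438), 9.261651039123535)
```

>>> jog_arm(
  increments=[
    [[0.03,-0.024,-0.3],[0,0,0.1]],
    [[0.03,-0.024,-0.7],[0,0,0.25]],
    [[0.03,-0.024,-1.1],[0,0,0.25]],
    [[0.03,-0.024,-1.5],[0,0,0.25]],
    [[0.03,-0.024,-1.9],[0,0,0.25]],
    [[0.03,-0.024,-2.2],[0,0,0.25]],
    [[0.03,-0.024,-2.306],[0,0,0.25]],
    [[0.03,-0.024,-2.306],[0,0,0.25]],
  ],
  grip=0.6,
)

```text
time: 3.35
tcp_pos: [547.3, -331.1, 77.7]
orientation: [[-0.19, 0.982, -0.0], [0.982, 0.19, 0.0], [0.0, -0.0, -1.0]]
ft_force: [-0.5, -0.4, 0.6]
grip_width: 0.599
grasp_force: 0.0
```

>>> jog_arm(
  increments=[
    [[0,0,0],[0,0,0]],
    [[0,0,0],[0,0,0]],
    [[0,0,0],[0,0,0]],
    [[0,0,0],[0,0,0]],
    [[0,0,0],[0,0,0]],
    [[0,0,0],[0,0,0]],
    [[0,0,0],[0,0,0]],
    [[0,0,0],[0,0,0]],
  ],
  grip=0,
  force=60,
)

```text
time: 4.35
tcp_pos: [547.7, -331.5, 78.7]
orientation: [[-0.19, 0.982, 0.001], [0.982, 0.19, -0.001], [-0.001, 0.001, -1.0]]
ft_force: [0.0, 0.5, 5.9]
grip_width: 0.105
grasp_force: 62.5
```

```bash
python3 - <<'E'
from h import *
o=ctrl.get_obs();print(o['time'],o['tcp_pos'],o['orientation'].round(4).tolist(),o['ft_force'],o['moment'],o['grip_width'],o['grasp_force'])
c=cam('wrist');save(c,'w2')
E
```

```text
4.35 [ 547.74768263 -331.51211785   78.71107414] [[-0.1899, 0.9818, 0.0012], [0.9818, 0.1899, -0.0008], [-0.001, 0.001, -1.0]] [0.02177992 0.49330831 5.8945035 ] [ 0.05296463 -0.01611265 -0.0209397 ] 0.10530333241238356 62.48005986213684
```

View pics/w2.png

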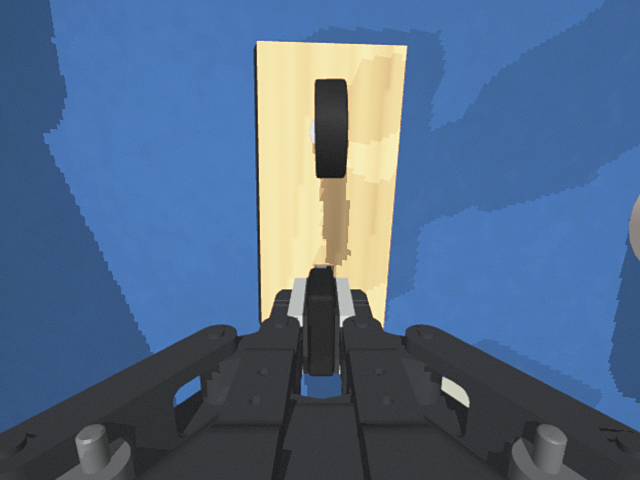

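The key is gripped (9 mm opening) with the head between the pads. Next is the lift and carry towards the lock.

>>> jog_arm(
  increments=[
    [[0,0,0.2],[0,0,0]],
    [[0,0,0.7],[0,0,0]],
    [[0,0,1.4],[0,0,0.8]],
    [[0,0.5,2.1],[0,0,2.4]],
    [[-0.05,1.4,2.44],[0,0,4.0]],
    [[-0.1,2.4,2.44],[0,0,5.6]],
    [[-0.15,3.4,2.44],[0,0,7.2]],
    [[-0.2,4.4,2.44],[0,0,8.8]],
  ],
)

```text
time: 5.4
tcp_pos: [536.5, -109.6, 200.1]
orientation: [[-0.899, 0.438, -0.001], [0.438, 0.899, 0.0], [0.001, -0.0, -1.0]]
ft_force: [0.5, 0.5, -0.3]
grip_width: 0.104
grasp_force: 61.7
```

>>> jog_arm(
  increments=[
    [[-0.03,0.9,0],[0,0,1.4]],
    [[-0.08,1.8,0],[0,0,2.8]],
    [[-0.12,2.6,0],[0,0,3.8]],
    [[-0.16,3.2,0],[0,0,4.5]],
    [[-0.2,3.5,0],[0,0,4.95]],
    [[-0.2,3.63,0],[0,0,4.95]],
    [[-0.2,3.63,0],[0,0,4.95]],
    [[-0.2,3.63,0],[0,0,4.95]],
  ],
)

```text
time: 6.4
tcp_pos: [527.5, 69.4, 200.0]
orientation: [[-0.998, -0.058, -0.0], [-0.058, 0.998, -0.0], [0.0, -0.0, -1.0]]
ft_force: [0.1, 0.1, -1.2]
grip_width: 0.107
grasp_force: 61.7
```

```bash
python3 - <<'E'
from h import *
o=ctrl.get_obs();print(o['time'],o['tcp_pos'],o['orientation'].round(4).tolist(),o['joint_positions'].round(2),o['ft_force'],o['moment'],o['grip_width'],o['grasp_force'])
c=cam('wrist');save(c,'w3');np.save('w3.npy',c['frame']);print(proj(c,(513,70,116)),proj(c,o['tcp_pos']-np.array([0,0,58])))
E
```

```text
6.4 [527.49543942  69.41103814 199.97375048] [[-0.9983, -0.0585, -0.0001], [-0.0585, 0.9983, -0.0002], [0.0001, -0.0002, -1.0]] [-0.02  0.25 -0.17  1.15 -0.   -0.08] [ 0.12499261  0.06596053 -1.20370169] [-0.00714232  0.04257545 -0.02433444] 0.10697821954594251 61.7440402507782
(np.float64(325.3704610000689), np.float64(233.3297344701137)) (np.float64(323.24872880333635), np.float64(271.66721245172675))
```

View pics/w3.png

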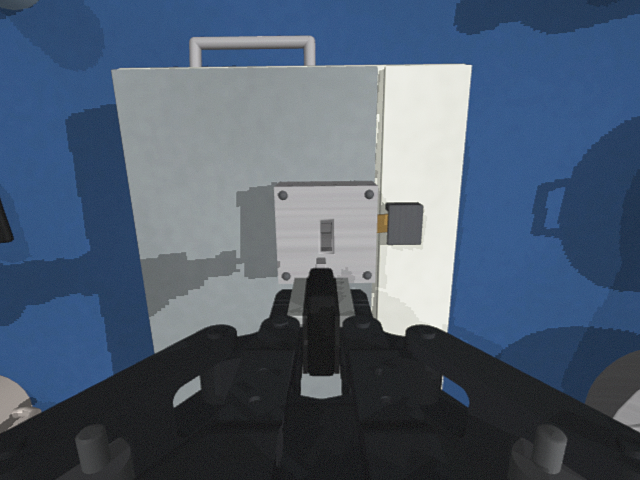

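The keyhole is at about (326,236), the plate screws at (283,195), (369,194), (286,275) and (367,275), and the key bit's near edge at about (320,262). I'm measuring the slot and the head's offset in the hand.

```bash
python3 - <<'E'
from h import *
o=ctrl.get_obs();c=cam('wrist');f=np.array(c['frame']).astype(int);g=f.mean(2)
w=g[205:262,308:346]; print('plate',np.median(g[205:215,290:310]))
m=np.zeros(g.shape,np.uint8); m[208:262,308:346]=(w:=g[208:262,308:346])<150
n,l,st,ce=cv2.connectedComponentsWithStats(m)
for i in range(1,n):
    if st[i,4]>15: print(st[i],ce[i])
i=1+np.argmax(st[1:,4]); cs=cv2.findContours((l==i).astype(np.uint8),0,1)[0][0]
pts=np.array([onz(c,x,y,116)[:2] for x,y in cs[:,0]],np.float32); r=cv2.minAreaRect(pts); print('slot',r)
# screws
P=[]
for (u,v) in((283,195),(369,194),(286,275),(367,275)):
    s=g[v-7:v+8,u-7:u+8]; ys,xs=np.nonzero(s<110); p=(u-7+xs.mean(),v-7+ys.mean()); X=onz(c,*p,116);P.append(X[:2]);print(len(xs),p,X.round(1))
P=np.array(P);print('mean',P.mean(0),'yaw',np.degrees(np.arctan2(*(P[0]-P[2])[::-1])),np.degrees(np.arctan2(*(P[1]-P[3])[::-1])),np.degrees(np.arctan2(*(P[0]-P[1])[::-1])))
# head
R=np.array(o['orientation']);T=o['tcp_pos']
for t in((16,0,-12),(-16,0,-12),(0,5,-12),(0,-5,-12),(8,0,43),(8,2.5,43),(8,-2.5,43),(8,0,53),(0,0,58)): print(t,np.round(proj(c,T+R@np.array(t)),1))
for v in (290,310,330,350,370):
    row=g[v,295:350]; xs=np.nonzero(row<60)[0]; print(v,295+xs.min(),295+xs.max(),row[::3].astype(int).tolist())
col=g[240:300,321].astype(int).tolist();print(col, g[355:390,321].astype(int).tolist())
save(c,'w3c',(270,180,380,290),5)
E
```

```text
plate 177.0
[320 219  15  35 460] [326.83695652 235.51521739]
[316 257  10   5  47] [320.57446809 259.12765957]
slot ((514.6788330078125, 71.1170425415039), (21.016450881958008, 8.457717895507812), 3.2769010066986084)
67 (np.float64(282.17910447761193), np.float64(194.92537313432837)) [491.5  43.6 116. ]
64 (np.float64(368.84375), np.float64(194.0625)) [488.1  93.7 116. ]
52 (np.float64(285.53846153846155), np.float64(275.61538461538464)) [541.2  47.1 116. ]
53 (np.float64(366.54716981132077), np.float64(274.79245283018867)) [537.8  96.9 116. ]
mean [514.64368798  70.33456443] yaw -175.97494323303593 -176.31331886199675 -86.15013723972257
(16, 0, -12) [324.7 301.6]
(-16, 0, -12) [324.6 383.8]
(0, 5, -12) [339.1 344. ]
(0, -5, -12) [310.2 344.1]
(8, 0, 43) [323.5 267.2]
(8, 2.5, 43) [328.6 267.2]
(8, -2.5, 43) [318.3 267.2]
(8, 0, 53) [323.3 260.6]
(0, 0, 58) [323.2 271.7]
290 305 336 [90, 95, 90, 86, 22, 22, 20, 21, 19, 16, 27, 20, 26, 26, 96, 102, 109, 106, 108]
310 303 338 [90, 91, 95, 31, 28, 30, 40, 36, 30, 23, 19, 22, 27, 30, 31, 103, 106, 107, 106]
330 295 349 [32, 35, 32, 35, 26, 28, 24, 31, 25, 28, 29, 28, 25, 23, 39, 33, 34, 34, 39]
350 295 349 [32, 22, 23, 34, 29, 23, 27, 21, 22, 27, 31, 25, 21, 31, 33, 24, 35, 30, 28]
370 295 349 [25, 32, 34, 28, 34, 19, 29, 30, 19, 27, 28, 25, 29, 25, 33, 57, 33, 31, 34]
[110, 111, 112, 111, 114, 112, 110, 94, 85, 85, 89, 132, 173, 191, 175, 175, 177, 141, 102, 97, 98, 100, 97, 95, 173, 176, 176, 148, 68, 23, 26, 19, 23, 28, 25, 30, 15, 26, 25, 23, 33, 26, 25, 24, 28, 23, 25, 21, 21, 29, 30, 27, 24, 27, 23, 24, 35, 37, 33, 34] [22, 27, 24, 25, 23, 25, 26, 27, 28, 28, 26, 17, 28, 29, 17, 29, 31, 15, 27, 17, 37, 115, 149, 148, 145, 149, 149, 148, 149, 145, 143, 147, 146, 145, 147]
```

View pics/w3c.png

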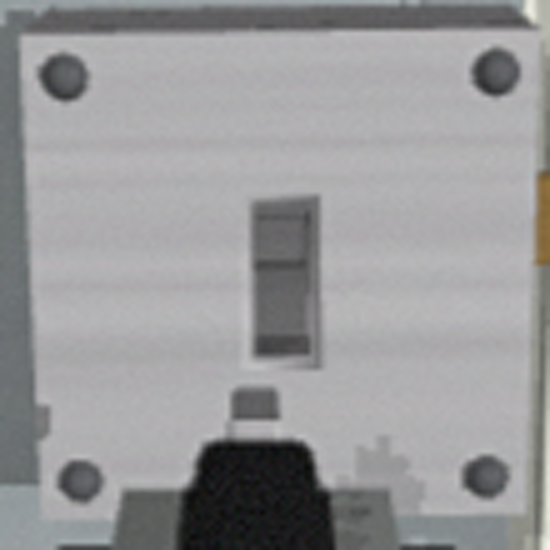

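The slot is at about (514.6, 70.6) with yaw 3.8°. In the same camera, the key bit sits about 1.1 mm towards −y and 1.4 mm along tool +x in the hand. I'm moving to just above the slot and will recheck there.

>>> jog_arm(
  increments=[
    [[-0.06,0.01,-0.05],[0,0,0.04]],
    [[-0.15,0.02,-0.15],[0,0,0.08]],
    [[-0.227,0.03,-0.25],[0,0,0.08]],
    [[-0.227,0.03,-0.33],[0,0,0.08]],
    [[-0.227,0.03,-0.36],[0,0,0.08]],
    [[-0.227,0.03,-0.36],[0,0,0.08]],
    [[-0.227,0.03,-0.36],[0,0,0.08]],
    [[-0.227,0.03,-0.36],[0,0,0.08]],
  ],
)

```text
time: 7.5
tcp_pos: [516.2, 71.8, 182.2]
orientation: [[-0.998, -0.068, 0.0], [-0.068, 0.998, 0.0], [-0.0, 0.0, -1.0]]
ft_force: [-0.2, -0.0, -0.1]
grip_width: 0.105
grasp_force: 61.7
```

```bash
python3 - <<'E'
from h import *
o=ctrl.get_obs();c=cam('wrist');print(o['time'],o['tcp_pos'],o['orientation'].round(4).tolist(),o['ft_force'],o['moment'])
save(c,'w4',(260,180,380,290),5)
R=np.array(o['orientation']);T=o['tcp_pos']
print('slot corners',[np.round(proj(c,np.array([514.6,70.6,116])+cv2.Rodrigues(np.array([0,0,np.radians(3.8)]))[0]@np.array([a,b,0])),1).tolist() for a in(-9.75,9.75) for b in(-3.5,3.5)])
for t in((8,2.5,53),(8,-2.5,53),(9.4,1.4,54),(9.4,-3.6,54)): print(t,np.round(proj(c,T+R@np.array(t)),1))
E
```

```text
7.5 [516.19797031  71.80411933 182.17155528] [[-0.9977, -0.0685, 0.0004], [-0.0685, 0.9977, 0.0001], [-0.0004, 0.0001, -1.0]] [-0.16696464 -0.04999867 -0.08372765] [-0.01292409 -0.011118    0.00087904]
slot corners [[314.8, 246.8], [327.5, 246.8], [314.9, 279.9], [327.3, 279.9]]
(8, 2.5, 53) [328.1 260.6]
(8, -2.5, 53) [318.4 260.6]
(9.4, 1.4, 54) [326.  257.4]
(9.4, -3.6, 54) [316.3 257.4]
```

View pics/w4.png

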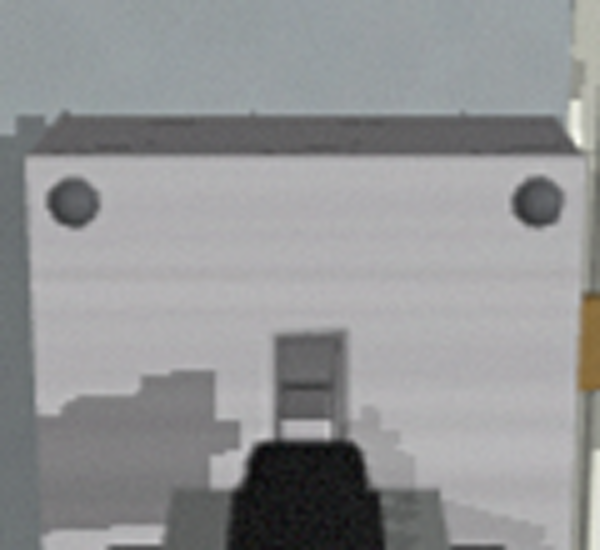

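The bit end (crop 280–330, i.e. columns 316–326) lies centred in the slot interior (columns 315.6–327), and the rows match too. I'm descending in stages and watching the force.

>>> jog_arm(
  increments=[
    [[0,0.004,-0.05],[0,0,0]],
    [[0,0.004,-0.12],[0,0,0]],
    [[0,0.004,-0.18],[0,0,0]],
    [[0,0.004,-0.22],[0,0,0]],
    [[0,0.004,-0.24],[0,0,0]],
    [[0,0.004,-0.26],[0,0,0]],
    [[0,0.004,-0.28],[0,0,0]],
    [[0,0.004,-0.28],[0,0,0]],
  ],
)

```text
time: 8.55
tcp_pos: [516.0, 72.0, 168.0]
orientation: [[-0.998, -0.068, -0.0], [-0.068, 0.998, 0.0], [0.0, 0.0, -1.0]]
ft_force: [0.0, 0.2, -0.2]
grip_width: 0.112
grasp_force: 61.7
```

>>> jog_arm(
  increments=[
    [[0,0,-0.01],[0,0,0]],
    [[0,0,-0.02],[0,0,0]],
    [[0,0,-0.03],[0,0,0]],
    [[0,0,-0.04],[0,0,0]],
    [[0,0,-0.05],[0,0,0]],
    [[0,0,-0.06],[0,0,0]],
    [[0,0,-0.06],[0,0,0]],
    [[0,0,-0.06],[0,0,0]],
  ],
)

```text
time: 9.55
tcp_pos: [516.0, 72.0, 165.0]
orientation: [[-0.998, -0.069, 0.0], [-0.069, 0.998, 0.0], [-0.0, 0.0, -1.0]]
ft_force: [0.1, 0.3, -1.0]
grip_width: 0.107
grasp_force: 61.7
```

>>> jog_arm(
  increments=[
    [[0,0,-0.02],[0,0,0]],
    [[0,0,-0.04],[0,0,0]],
    [[0,0,-0.06],[0,0,0]],
    [[0,0,-0.08],[0,0,0]],
    [[0,0,-0.1],[0,0,0]],
    [[0,0,-0.12],[0,0,0]],
    [[0,0,-0.13],[0,0,0]],
    [[0,0,-0.13],[0,0,0]],
  ],
)

```text
time: 10.55
tcp_pos: [516.0, 72.0, 158.5]
orientation: [[-0.998, -0.069, -0.0], [-0.069, 0.998, 0.0], [0.0, 0.0, -1.0]]
ft_force: [0.5, -0.0, -0.8]
grip_width: 0.109
grasp_force: 61.7
```

>>> jog_arm(
  increments=[
    [[0,0,-0.01],[0,0,0]],
    [[0,0,-0.02],[0,0,0]],
    [[0,0,-0.03],[0,0,0]],
    [[0,0,-0.04],[0,0,0]],
    [[0,0,-0.05],[0,0,0]],
    [[0,0,-0.06],[0,0,0]],
    [[0,0,-0.06],[0,0,0]],
    [[0,0,-0.06],[0,0,0]],
  ],
)

```text
time: 11.55
tcp_pos: [516.0, 72.0, 155.6]
orientation: [[-0.998, -0.069, 0.0], [-0.069, 0.998, 0.0], [-0.0, 0.0, -1.0]]
ft_force: [-0.0, 0.5, -0.9]
grip_width: 0.108
grasp_force: 61.7
```

>>> jog_arm(
  increments=[
    [[0,0,-0.01],[0,0,0]],
    [[0,0,-0.02],[0,0,0]],
    [[0,0,-0.03],[0,0,0]],
    [[0,0,-0.04],[0,0,0]],
    [[0,0,-0.05],[0,0,0]],
    [[0,0,-0.05],[0,0,0]],
    [[0,0,-0.05],[0,0,0]],
    [[0,0,-0.05],[0,0,0]],
  ],
)

```text
time: 12.55
tcp_pos: [516.0, 72.0, 153.1]
orientation: [[-0.998, -0.068, 0.0], [-0.068, 0.998, 0.0], [-0.0, 0.0, -1.0]]
ft_force: [0.5, 0.3, -0.5]
grip_width: 0.107
grasp_force: 61.7
```

```bash
python3 - <<'E'
from h import *
o=ctrl.get_obs();print(o['tcp_pos'],o['ft_force'],o['moment'],o['joint_positions'][5])
E
```

```text
[516.01603628  71.98830181 153.05655426] [ 0.50926161  0.32782867 -0.46567799] [0.06270987 0.02451985 0.03197863] -0.08411039417159642
```

>>> jog_arm(
  increments=[
    [[0,0,-0.006],[0,0,0]],
    [[0,0,-0.012],[0,0,0]],
    [[0,0,-0.018],[0,0,0]],
    [[0,0,-0.024],[0,0,0]],
    [[0,0,-0.024],[0,0,0]],
    [[0,0,-0.024],[0,0,0]],
    [[0,0,-0.024],[0,0,0]],
    [[0,0,-0.024],[0,0,0]],
  ],
)

```text
time: 13.55
tcp_pos: [516.1, 72.0, 152.7]
orientation: [[-0.998, -0.069, 0.001], [-0.069, 0.998, 0.0], [-0.001, -0.0, -1.0]]
ft_force: [-1.4, 0.8, 6.2]
grip_width: 0.103
grasp_force: 62.8
```

The collar contact is felt at 6 N, exactly at the expected depth. Next I turn clockwise to 33°, below the earliest possible stop, compensating for the key axis offset.

```bash
cat > r.py <<'E'
from h import *
import sys
n=int(sys.argv[1]) if len(sys.argv)>1 else 0
L=[]
for i in range(n+1):
    o=ctrl.get_obs(); R=np.array(o['orientation']); L.append(np.r_[o['ft_force'],o['moment'],o['joint_torque'][5]])
    if i<n: imaging.camera('wrist')
m=np.mean(L,0)
print('t',round(o['time'],2),'tcp',np.round(o['tcp_pos'],2),'az',round(np.degrees(np.arctan2(R[1,0],R[0,0])),2),'F',m[:3].round(2),'M',m[3:6].round(3),'tq6',m[6].round(4),'std',np.std(L,0)[[5,6]].round(4))
E
python3 r.py 2
```

```text
t 13.65 tcp [516.07  72.01 152.66] az -176.07 F [-2.39  0.55  6.43] M [-0.04   0.533 -0.021] tq6 0.0014 std [0.007 0.   ]
```

>>> jog_arm(
  increments=[
    [[0,-0.002,0.006],[0,0,-0.6]],
    [[0,-0.005,0.01],[0,0,-1.5]],
    [[-0.001,-0.008,0.01],[0,0,-2.5]],
    [[-0.002,-0.011,0.01],[0,0,-3.5]],
    [[-0.002,-0.014,0.01],[0,0,-4.5]],
    [[-0.003,-0.016,0.01],[0,0,-5.3]],
    [[-0.003,-0.016,0.01],[0,0,-5.5]],
    [[-0.003,-0.016,0.01],[0,0,-5.5]],
  ],
)

```text
time: 14.65
tcp_pos: [516.5, 71.5, 152.7]
orientation: [[-0.875, 0.485, 0.002], [0.485, 0.875, 0.001], [-0.001, 0.002, -1.0]]
ft_force: [0.4, 1.9, 2.7]
grip_width: 0.1
grasp_force: 62.2
```

```bash
python3 r.py 2
```

```text
t 14.75 tcp [516.51  71.5  152.71] az 150.99 F [1.35 2.46 2.79] M [ 0.603 -0.366  0.038] tq6 0.0653 std [0.0332 0.0309]
```

>>> jog_arm(
  increments=[
    [[0.004,0.001,0],[0,0,-0.1]],
    [[0.008,0.002,0],[0,0,-0.2]],
    [[0.008,0.002,0],[0,0,-0.3]],
    [[0.008,0.002,0],[0,0,-0.4]],
    [[0.008,0.002,0],[0,0,-0.5]],
    [[0.008,0.002,0],[0,0,-0.5]],
    [[0.008,0.002,0],[0,0,-0.5]],
    [[0.008,0.002,0],[0,0,-0.5]],
  ],
)

```text
time: 15.75
tcp_pos: [516.6, 71.4, 152.7]
orientation: [[-0.847, 0.531, 0.001], [0.531, 0.847, 0.0], [-0.001, 0.001, -1.0]]
ft_force: [0.5, 3.4, 5.7]
grip_width: 0.109
grasp_force: 62.6
```

```bash
python3 r.py 2
```

```text
t 15.85 tcp [516.52  71.42 152.7 ] az 147.92 F [0.94 3.67 4.69] M [ 0.677 -0.295  0.051] tq6 0.0529 std [0.0511 0.    ]
```

Joint-6 torque is a clean signal: 0.053 N m is the drag baseline. From here I go in 2° steps, watching for a rise.

>>> jog_arm(
  increments=[
    [[0,0.002,0],[0,0,-0.1]],
    [[0,0.005,0],[0,0,-0.2]],
    [[0,0.006,0],[0,0,-0.3]],
    [[0,0.006,0],[0,0,-0.35]],
    [[0,0.006,0],[0,0,-0.35]],
    [[0,0.006,0],[0,0,-0.35]],
    [[0,0.006,0],[0,0,-0.35]],
    [[0,0.006,0],[0,0,-0.35]],
  ],
)

```text
time: 16.85
tcp_pos: [516.5, 71.5, 152.7]
orientation: [[-0.827, 0.562, 0.001], [0.562, 0.827, -0.0], [-0.001, 0.0, -1.0]]
ft_force: [1.2, 2.1, 4.4]
grip_width: 0.105
grasp_force: 62.6
```

```bash
python3 r.py 1
```

```text
t 16.9 tcp [516.56  71.51 152.7 ] az 145.81 F [1.29 1.86 4.56] M [ 0.492 -0.277  0.021] tq6 0.0556 std [0.0131 0.    ]
```

>>> jog_arm(
  increments=[
    [[0,0,0],[0,0,-0.1]],
    [[0,0,0],[0,0,-0.2]],
    [[0,0,0],[0,0,-0.3]],
    [[0,0,0],[0,0,-0.35]],
    [[0,0,0],[0,0,-0.35]],
    [[0,0,0],[0,0,-0.35]],
    [[0,0,0],[0,0,-0.35]],
    [[0,0,0],[0,0,-0.35]],
  ],
)

```text
time: 17.9
tcp_pos: [516.5, 71.5, 152.7]
orientation: [[-0.806, 0.592, 0.001], [0.592, 0.806, -0.0], [-0.001, 0.0, -1.0]]
ft_force: [0.7, 2.3, 4.3]
grip_width: 0.108
grasp_force: 62.6
```

```bash
python3 r.py 0
```

```text
t 17.9 tcp [516.52  71.5  152.71] az 143.71 F [0.71 2.3  4.27] M [ 0.511 -0.308  0.041] tq6 0.0567 std [0. 0.]
```

>>> jog_arm(
  increments=[
    [[0,0.002,0],[0,0,-0.1]],
    [[0,0.002,0],[0,0,-0.2]],
    [[0,0.002,0],[0,0,-0.3]],
    [[0,0.002,0],[0,0,-0.35]],
    [[0,0.002,0],[0,0,-0.35]],
    [[0,0.002,0],[0,0,-0.35]],
    [[0,0.002,0],[0,0,-0.35]],
    [[0,0.002,0],[0,0,-0.35]],
  ],
)

```text
time: 18.9
tcp_pos: [516.5, 71.5, 152.7]
orientation: [[-0.784, 0.621, 0.001], [0.621, 0.784, -0.0], [-0.001, 0.0, -1.0]]
ft_force: [1.2, 2.7, 4.4]
grip_width: 0.107
grasp_force: 62.6
```

```bash
python3 r.py 0
```

```text
t 18.9 tcp [516.51  71.52 152.67] az 141.61 F [1.2  2.68 4.39] M [ 0.534 -0.215  0.04 ] tq6 0.056 std [0. 0.]
```

>>> jog_arm(
  increments=[
    [[0.002,0.002,0],[0,0,-0.1]],
    [[0.002,0.002,0],[0,0,-0.2]],
    [[0.002,0.002,0],[0,0,-0.3]],
    [[0.002,0.002,0],[0,0,-0.35]],
    [[0.002,0.002,0],[0,0,-0.35]],
    [[0.002,0.002,0],[0,0,-0.35]],
    [[0.002,0.002,0],[0,0,-0.35]],
    [[0.002,0.002,0],[0,0,-0.35]],
  ],
)

```text
time: 19.9
tcp_pos: [516.5, 71.5, 152.7]
orientation: [[-0.76, 0.649, 0.001], [0.649, 0.76, -0.001], [-0.001, 0.0, -1.0]]
ft_force: [0.5, 1.0, 6.1]
grip_width: 0.105
grasp_force: 62.7
```

```bash
python3 r.py 0
```

```text
t 19.9 tcp [516.54  71.54 152.69] az 139.51 F [0.49 0.97 6.14] M [ 0.369 -0.21   0.065] tq6 0.0568 std [0. 0.]
```

>>> jog_arm(
  increments=[
    [[0,0.002,0],[0,0,-0.1]],
    [[0,0.002,0],[0,0,-0.2]],
    [[0,0.002,0],[0,0,-0.3]],
    [[0,0.002,0],[0,0,-0.35]],
    [[0,0.002,0],[0,0,-0.35]],
    [[0,0.002,0],[0,0,-0.35]],
    [[0,0.002,0],[0,0,-0.35]],
    [[0,0.002,0],[0,0,-0.35]],
  ],
)

```text
time: 20.9
tcp_pos: [516.5, 71.5, 152.7]
orientation: [[-0.736, 0.677, 0.001], [0.677, 0.736, -0.001], [-0.001, -0.0, -1.0]]
ft_force: [1.3, 0.7, 5.1]
grip_width: 0.105
grasp_force: 62.7
```

```bash
python3 r.py 0
```

```text
t 20.9 tcp [516.54  71.54 152.69] az 137.4 F [1.31 0.73 5.08] M [ 0.33  -0.23   0.078] tq6 0.0582 std [0. 0.]
```

>>> jog_arm(
  increments=[
    [[0,0,0],[0,0,-0.1]],
    [[0,0,0],[0,0,-0.2]],
    [[0,0,0],[0,0,-0.3]],
    [[0,0,0],[0,0,-0.35]],
    [[0,0,0],[0,0,-0.35]],
    [[0,0,0],[0,0,-0.35]],
    [[0,0,0],[0,0,-0.35]],
    [[0,0,0],[0,0,-0.35]],
  ],
)

```text
time: 21.9
tcp_pos: [516.5, 71.6, 152.7]
orientation: [[-0.711, 0.703, 0.001], [0.703, 0.711, -0.001], [-0.001, -0.0, -1.0]]
ft_force: [1.9, 0.9, 6.0]
grip_width: 0.108
grasp_force: 62.7
```

```bash
python3 r.py 0
```

```text
t 21.9 tcp [516.54  71.58 152.71] az 135.3 F [1.89 0.95 6.01] M [ 0.345 -0.196  0.024] tq6 0.0565 std [0. 0.]
```

>>> jog_arm(
  increments=[
    [[0.002,0,0],[0,0,-0.1]],
    [[0.002,0,0],[0,0,-0.2]],
    [[0.002,0,0],[0,0,-0.3]],
    [[0.002,0,0],[0,0,-0.35]],
    [[0.002,0,0],[0,0,-0.35]],
    [[0.002,0,0],[0,0,-0.35]],
    [[0.002,0,0],[0,0,-0.35]],
    [[0.002,0,0],[0,0,-0.35]],
  ],
)

```text
time: 22.9
tcp_pos: [516.5, 71.5, 152.7]
orientation: [[-0.685, 0.729, 0.0], [0.729, 0.685, -0.001], [-0.001, -0.0, -1.0]]
ft_force: [-0.1, 1.4, 5.4]
grip_width: 0.108
grasp_force: 62.7
```

```bash
python3 r.py 0
```

```text
t 22.9 tcp [516.55  71.54 152.68] az 133.2 F [-0.09  1.4   5.36] M [ 0.266 -0.155  0.034] tq6 0.0594 std [0. 0.]
```

>>> jog_arm(
  increments=[
    [[0,0,0],[0,0,-0.1]],
    [[0,0,0],[0,0,-0.2]],
    [[0,0,0],[0,0,-0.3]],
    [[0,0,0],[0,0,-0.35]],
    [[0,0,0],[0,0,-0.35]],
    [[0,0,0],[0,0,-0.35]],
    [[0,0,0],[0,0,-0.35]],
    [[0,0,0],[0,0,-0.35]],
  ],
)

```text
time: 23.9
tcp_pos: [516.5, 71.5, 152.7]
orientation: [[-0.657, 0.754, 0.0], [0.754, 0.657, -0.001], [-0.001, -0.0, -1.0]]
ft_force: [1.5, 0.4, 5.7]
grip_width: 0.105
grasp_force: 62.7
```

```bash
python3 r.py 0
```

```text
t 23.9 tcp [516.53  71.53 152.68] az 131.1 F [1.46 0.39 5.73] M [ 0.301 -0.134  0.086] tq6 0.0582 std [0. 0.]
```

>>> jog_arm(
  increments=[
    [[0,0,0],[0,0,-0.1]],
    [[0,0,0],[0,0,-0.2]],
    [[0,0,0],[0,0,-0.3]],
    [[0,0,0],[0,0,-0.35]],
    [[0,0,0],[0,0,-0.35]],
    [[0,0,0],[0,0,-0.35]],
    [[0,0,0],[0,0,-0.35]],
    [[0,0,0],[0,0,-0.35]],
  ],
)

```text
time: 24.9
tcp_pos: [516.5, 71.5, 152.7]
orientation: [[-0.629, 0.777, 0.0], [0.777, 0.629, -0.001], [-0.001, -0.0, -1.0]]
ft_force: [0.2, 1.1, 6.2]
grip_width: 0.112
grasp_force: 62.7
```

```bash
python3 r.py 0
```

```text
t 24.9 tcp [516.53  71.51 152.68] az 129.0 F [0.19 1.07 6.15] M [ 0.264 -0.174  0.101] tq6 0.0592 std [0. 0.]
```

>>> jog_arm(
  increments=[
    [[0,0,0],[0,0,-0.1]],
    [[0,0,0],[0,0,-0.2]],
    [[0,0,0],[0,0,-0.3]],
    [[0,0,0],[0,0,-0.35]],
    [[0,0,0],[0,0,-0.35]],
    [[0,0,0],[0,0,-0.35]],
    [[0,0,0],[0,0,-0.35]],
    [[0,0,0],[0,0,-0.35]],
  ],
)

```text
time: 25.9
tcp_pos: [516.5, 71.5, 152.7]
orientation: [[-0.6, 0.8, 0.0], [0.8, 0.6, -0.001], [-0.001, -0.0, -1.0]]
ft_force: [0.6, 0.9, 5.7]
grip_width: 0.113
grasp_force: 62.7
```

```bash
python3 r.py 0
```

```text
t 25.9 tcp [516.53  71.5  152.71] az 126.9 F [0.6  0.87 5.68] M [ 0.279 -0.181  0.054] tq6 0.0602 std [0. 0.]
```

>>> jog_arm(
  increments=[
    [[0,0,0],[0,0,-0.1]],
    [[0,0,0],[0,0,-0.2]],
    [[0,0,0],[0,0,-0.3]],
    [[0,0,0],[0,0,-0.35]],
    [[0,0,0],[0,0,-0.35]],
    [[0,0,0],[0,0,-0.35]],
    [[0,0,0],[0,0,-0.35]],
    [[0,0,0],[0,0,-0.35]],
  ],
)

```text
time: 26.9
tcp_pos: [516.5, 71.5, 152.7]
orientation: [[-0.571, 0.821, 0.0], [0.821, 0.571, -0.001], [-0.001, -0.0, -1.0]]
ft_force: [1.0, 1.2, 6.0]
grip_width: 0.107
grasp_force: 62.7
```

```bash
python3 r.py 0
```

```text
t 26.9 tcp [516.51  71.49 152.68] az 124.8 F [1.04 1.23 6.03] M [ 0.283 -0.183  0.098] tq6 0.065 std [0. 0.]
```

>>> jog_arm(
  increments=[
    [[0,0,0],[0,0,-0.1]],
    [[0,0,0],[0,0,-0.2]],
    [[0,0,0],[0,0,-0.25]],
    [[0,0,0],[0,0,-0.25]],
    [[0,0,0],[0,0,-0.25]],
    [[0,0,0],[0,0,-0.25]],
    [[0,0,0],[0,0,-0.25]],
    [[0,0,0],[0,0,-0.25]],
  ],
)

```text
time: 27.9
tcp_pos: [516.5, 71.5, 152.7]
orientation: [[-0.549, 0.836, 0.0], [0.836, 0.549, -0.001], [-0.001, -0.0, -1.0]]
ft_force: [-0.7, 1.6, 5.6]
grip_width: 0.109
grasp_force: 62.7
```

```bash
python3 r.py 0
```

```text
t 27.9 tcp [516.53  71.51 152.67] az 123.3 F [-0.75  1.57  5.59] M [ 0.309 -0.158  0.064] tq6 0.0725 std [0. 0.]
```

>>> jog_arm(
  increments=[
    [[0,0,0],[0,0,-0.1]],
    [[0,0,0],[0,0,-0.2]],
    [[0,0,0],[0,0,-0.25]],
    [[0,0,0],[0,0,-0.25]],
    [[0,0,0],[0,0,-0.25]],
    [[0,0,0],[0,0,-0.25]],
    [[0,0,0],[0,0,-0.25]],
    [[0,0,0],[0,0,-0.25]],
  ],
)

```text
time: 28.9
tcp_pos: [516.5, 71.5, 152.7]
orientation: [[-0.527, 0.85, 0.0], [0.85, 0.527, -0.001], [-0.001, -0.0, -1.0]]
ft_force: [0.4, 1.8, 5.5]
grip_width: 0.109
grasp_force: 62.7
```

```bash
python3 r.py 0
```

```text
t 28.9 tcp [516.52  71.5  152.69] az 121.8 F [0.4  1.79 5.48] M [ 0.242 -0.209  0.068] tq6 0.0859 std [0. 0.]
```

>>> jog_arm(
  increments=[
    [[0,0,0],[0,0,-0.1]],
    [[0,0,0],[0,0,-0.2]],
    [[0,0,0],[0,0,-0.2]],
    [[0,0,0],[0,0,-0.2]],
    [[0,0,0],[0,0,-0.2]],
    [[0,0,0],[0,0,-0.2]],
    [[0,0,0],[0,0,-0.2]],
    [[0,0,0],[0,0,-0.2]],
  ],
)

```text
time: 29.9
tcp_pos: [516.5, 71.5, 152.7]
orientation: [[-0.509, 0.861, 0.001], [0.861, 0.509, -0.001], [-0.001, -0.0, -1.0]]
ft_force: [0.6, 0.3, 5.1]
grip_width: 0.104
grasp_force: 62.7
```

```bash
python3 r.py 2
```

```text
t 30.0 tcp [516.5   71.52 152.68] az 120.61 F [0.57 0.62 5.48] M [ 0.261 -0.164  0.119] tq6 0.095 std [0.0071 0.    ]
```

>>> jog_arm(
  increments=[
    [[0,0,0],[0,0,-0.1]],
    [[0,0,0],[0,0,-0.2]],
    [[0,0,0],[0,0,-0.3]],
    [[0,0,0],[0,0,-0.35]],
    [[0,0,0],[0,0,-0.35]],
    [[0,0,0],[0,0,-0.35]],
    [[0,0,0],[0,0,-0.35]],
    [[0,0,0],[0,0,-0.35]],
  ],
)

```text
time: 31.0
tcp_pos: [516.5, 71.5, 152.7]
orientation: [[-0.477, 0.879, 0.0], [0.879, 0.477, -0.001], [-0.001, -0.0, -1.0]]
ft_force: [0.5, 1.1, 5.9]
grip_width: 0.105
grasp_force: 62.7
```

```bash
python3 r.py 1
```

```text
t 31.05 tcp [516.51  71.51 152.68] az 118.51 F [-0.07  1.06  5.81] M [ 0.233 -0.128  0.104] tq6 0.1224 std [0.0097 0.    ]
```

>>> jog_arm(
  increments=[
    [[0,0,0],[0,0,-0.1]],
    [[0,0,0],[0,0,-0.2]],
    [[0,0,0],[0,0,-0.3]],
    [[0,0,0],[0,0,-0.35]],
    [[0,0,0],[0,0,-0.35]],
    [[0,0,0],[0,0,-0.35]],
    [[0,0,0],[0,0,-0.35]],
    [[0,0,0],[0,0,-0.35]],
  ],
)

```text
time: 32.05
tcp_pos: [516.5, 71.5, 152.7]
orientation: [[-0.445, 0.896, 0.0], [0.896, 0.445, -0.001], [-0.001, -0.0, -1.0]]
ft_force: [0.7, 0.9, 6.3]
grip_width: 0.11
grasp_force: 62.8
```

```bash
python3 r.py 2
```

```text
t 32.15 tcp [516.53  71.48 152.68] az 116.41 F [0.54 1.11 6.13] M [ 0.246 -0.147  0.175] tq6 0.1562 std [0.016 0.   ]
```

>>> jog_arm(
  increments=[
    [[0,0,0],[0,0,-0.1]],
    [[0,0,0],[0,0,-0.2]],
    [[0,0,0],[0,0,-0.2]],
    [[0,0,0],[0,0,-0.2]],
    [[0,0,0],[0,0,-0.2]],
    [[0,0,0],[0,0,-0.2]],
    [[0,0,0],[0,0,-0.2]],
    [[0,0,0],[0,0,-0.2]],
  ],
)

```text
time: 33.15
tcp_pos: [516.5, 71.5, 152.7]
orientation: [[-0.426, 0.905, 0.0], [0.905, 0.426, -0.001], [-0.001, -0.0, -1.0]]
ft_force: [1.1, 0.4, 5.9]
grip_width: 0.106
grasp_force: 62.8
```

```bash
python3 r.py 1; python3 - <<'E'
from h import *
c=cam('wrist');save(c,'w5')
E
```

```text
t 33.2 tcp [516.54  71.48 152.7 ] az 115.21 F [1.01 0.41 5.8 ] M [ 0.253 -0.147  0.187] tq6 0.1765 std [0.036 0.   ]
```

View pics/w5.png

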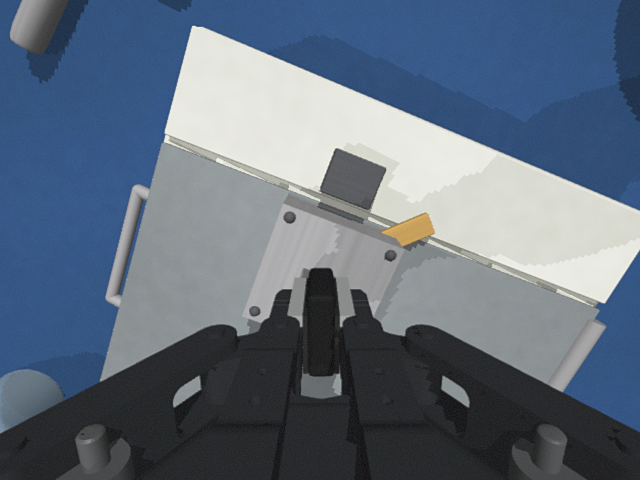

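The picture shows the brass tongue at (410,230), swung well clear of the keeper at (352,180). The torque is about 0.12 N m above the drag. Now I turn back home.

>>> jog_arm(
  increments=[
    [[0,0,0],[0,0,0.6]],
    [[0,0,0],[0,0,1.8]],
    [[-0.001,0,0],[0,0,3.2]],
    [[-0.002,0,0],[0,0,4.7]],
    [[-0.003,0.001,0],[0,0,6.2]],
    [[-0.004,0.001,0],[0,0,7.7]],
    [[-0.005,0.001,0],[0,0,8.8]],
    [[-0.006,0.002,0],[0,0,9.6]],
  ],
)

```text
time: 34.25
tcp_pos: [516.0, 71.3, 152.7]
orientation: [[-0.992, 0.123, -0.0], [0.123, 0.992, -0.002], [-0.0, -0.002, -1.0]]
ft_force: [0.1, -0.0, 6.9]
grip_width: 0.114
grasp_force: 62.8
```

```bash
python3 r.py 0
```

```text
t 34.25 tcp [515.96  71.26 152.67] az 172.95 F [ 0.12 -0.05  6.9 ] M [-0.037  0.    -0.023] tq6 0.5936 std [0. 0.]
```

>>> jog_arm(
  increments=[
    [[-0.001,0,0],[0,0,0.5]],
    [[-0.002,0,0],[0,0,1.0]],
    [[-0.002,0,0],[0,0,1.4]],
    [[-0.002,0,0],[0,0,1.7]],
    [[-0.002,0,0],[0,0,1.85]],
    [[-0.002,0,0],[0,0,1.85]],
    [[-0.002,0,0],[0,0,1.85]],
    [[-0.002,0,0],[0,0,1.85]],
  ],
)

```text
time: 35.25
tcp_pos: [515.9, 71.2, 152.7]
orientation: [[-0.998, -0.068, -0.0], [-0.068, 0.998, -0.002], [0.0, -0.002, -1.0]]
ft_force: [-0.0, -0.1, 5.6]
grip_width: 0.107
grasp_force: 62.8
```

```bash
python3 r.py 1; python3 - <<'E'
from h import *
c=cam('wrist');save(c,'w6',(270,170,380,390),2.7)
a=save
f5=cv2.imread('pics/w5.png')[170:390,270:380];b=cv2.resize(f5,None,fx=2.7,fy=2.7,interpolation=2)
w3=np.load('w3.npy')[170:390,270:380,::-1];w3=cv2.resize(w3,None,fx=2.7,fy=2.7,interpolation=2)
im=np.hstack([w3,cv2.imread('pics/w6.png')]).astype(float);im=np.clip(im*2.2,0,255).astype(np.uint8)
cv2.imwrite('pics/w6c.png',im)
E
```

```text
t 35.3 tcp [515.89  71.23 152.67] az -176.13 F [-0.17  0.14  6.11] M [ 0.001  0.018 -0.006] tq6 -0.0193 std [0.0008 0.    ]
```

View pics/w6c.png

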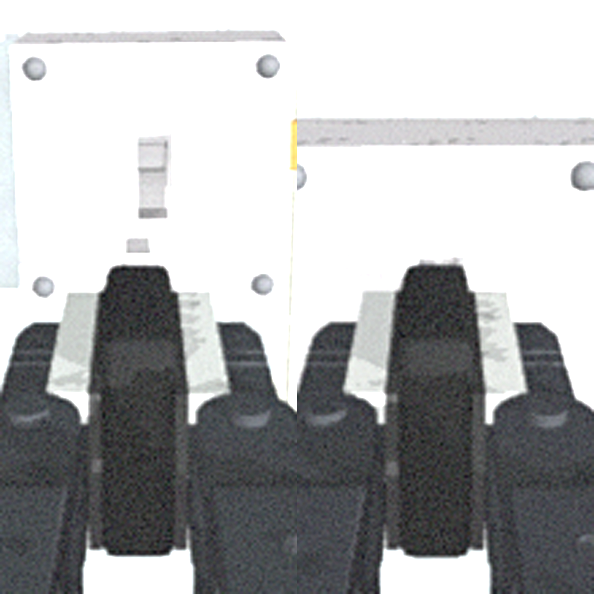

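The head sits as straight in the pads as before (left half before, right half now), so the key is home. I'm drawing it out slowly and checking the force.

>>> jog_arm(
  increments=[
    [[0,0,0.01],[0,0,0]],
    [[0,0,0.03],[0,0,0]],
    [[0,0,0.05],[0,0,0]],
    [[0,0,0.07],[0,0,0]],
    [[0,0,0.09],[0,0,0]],
    [[0,0,0.11],[0,0,0]],
    [[0,0,0.12],[0,0,0]],
    [[0,0,0.12],[0,0,0]],
  ],
)

```text
time: 36.35
tcp_pos: [516.0, 72.0, 158.4]
orientation: [[-0.998, -0.068, 0.0], [-0.068, 0.998, 0.0], [-0.0, 0.0, -1.0]]
ft_force: [-0.4, 0.0, -1.4]
grip_width: 0.106
grasp_force: 61.8
```

```bash
python3 r.py 0
```

```text
t 36.35 tcp [516.03  72.01 158.37] az -176.07 F [-0.43  0.01 -1.39] M [0.021 0.044 0.005] tq6 0.0001 std [0. 0.]
```

>>> jog_arm(
  increments=[
    [[0,0,0.04],[0,0,0]],
    [[0,0,0.09],[0,0,0]],
    [[0,0,0.15],[0,0,0]],
    [[0,0,0.22],[0,0,0]],
    [[0,0,0.32],[0,0,0]],
    [[0,0,0.45],[0,0,0]],
    [[0,0,0.65],[0,0,0]],
    [[0,0,0.9],[0,0,0]],
  ],
)

```text
time: 37.35
tcp_pos: [516.0, 72.0, 204.1]
orientation: [[-0.998, -0.069, -0.0], [-0.069, 0.998, 0.0], [0.0, 0.0, -1.0]]
ft_force: [-0.1, 0.3, -0.8]
grip_width: 0.105
grasp_force: 61.8
```

```bash
python3 r.py 0; python3 - <<'E'
from h import *
c=cam('wrist');f=np.array(c['frame']).astype(int)
w3=np.load('w3.npy');print([ [np.nonzero(i[r,312:335].astype(int).mean(1)<140)[0]+312 for r in(259,260,261)] for i in (w3,f)])
m=(f[...,0]-f[...,2]>70);ys,xs=np.nonzero(m[150:300,300:460]);print('brass',len(xs),xs.mean()+300,ys.mean()+150)
save(c,'w7')
E
```

```text
t 37.35 tcp [516.02  72.   204.13] az -176.07 F [-0.12  0.25 -0.76] M [ 0.006  0.007 -0.025] tq6 0.0 std [0. 0.]
[[array([316, 317, 318, 319, 320, 321, 322, 323, 324, 325]), array([316, 317, 318, 319, 320, 321, 322, 323, 324, 325]), array([316, 317, 318, 319, 320, 321, 322, 323, 324, 325])], [array([315, 316, 317, 318, 319, 320, 321, 322, 323, 324, 325, 326, 327]), array([315, 316, 317, 318, 319, 320, 321, 322, 323, 324, 325, 326, 327]), array([315, 316, 317, 318, 319, 320, 321, 322, 323, 324, 325, 326, 327])]]
brass 256 375.578125 292.00390625
```

View pics/w7.png

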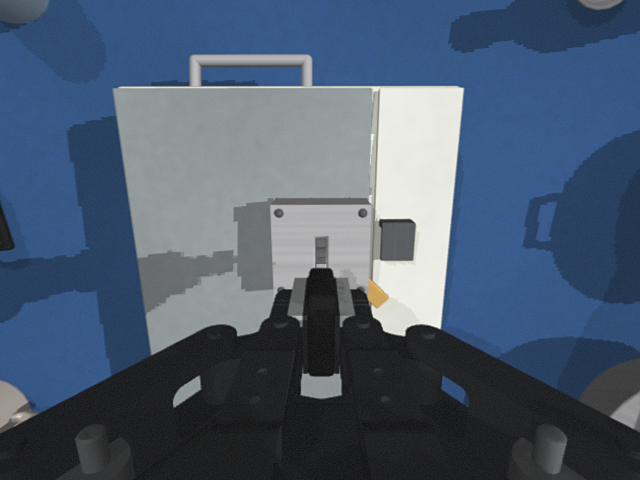

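The key is out and the tongue, at (376,292), stays clear of the keeper at (397,240). I'm carrying the key back to its well.

>>> jog_arm(
  increments=[
    [[0,-0.3,0.1],[0,0,-0.5]],
    [[0.05,-1.0,0.1],[0,0,-1.7]],
    [[0.12,-1.9,0.1],[0,0,-3.2]],
    [[0.2,-2.8,0.1],[0,0,-4.7]],
    [[0.28,-3.7,0.1],[0,0,-6.2]],
    [[0.36,-4.6,0.1],[0,0,-7.7]],
    [[0.43,-5.5,0.1],[0,0,-9.2]],
    [[0.5,-6.4,0.1],[0,0,-10.7]],
  ],
)

```text
time: 38.4
tcp_pos: [540.4, -250.4, 208.2]
orientation: [[-0.489, 0.872, -0.0], [0.872, 0.489, -0.0], [0.0, -0.0, -1.0]]
ft_force: [1.2, 0.5, 0.2]
grip_width: 0.109
grasp_force: 61.7
```

>>> jog_arm(
  increments=[
    [[0.05,-0.7,0],[0,0,-1.3]],
    [[0.09,-1.2,0],[0,0,-2.4]],
    [[0.12,-1.5,0],[0,0,-3.0]],
    [[0.131,-1.668,0],[0,0,-3.13]],
    [[0.131,-1.668,-0.4],[0,0,-3.13]],
    [[0.131,-1.668,-0.9],[0,0,-3.13]],
    [[0.131,-1.668,-1.4],[0,0,-3.13]],
    [[0.131,-1.668,-1.566],[0,0,-3.13]],
  ],
)

```text
time: 39.4
tcp_pos: [546.4, -330.6, 128.3]
orientation: [[-0.19, 0.982, -0.003], [0.982, 0.19, 0.002], [0.003, -0.002, -1.0]]
ft_force: [0.3, -0.9, -1.2]
grip_width: 0.106
grasp_force: 61.7
```

>>> jog_arm(
  increments=[
    [[0,0,-0.08],[0,0,0]],
    [[0,0,-0.2],[0,0,0]],
    [[0,0,-0.32],[0,0,0]],
    [[0,0,-0.42],[0,0,0]],
    [[0,0,-0.48],[0,0,0]],
    [[0,0,-0.5],[0,0,0]],
    [[0,0,-0.5],[0,0,0]],
    [[0,0,-0.5],[0,0,0]],
  ],
)

```text
time: 40.4
tcp_pos: [547.7, -331.5, 105.2]
orientation: [[-0.19, 0.982, 0.0], [0.982, 0.19, -0.0], [-0.0, 0.0, -1.0]]
ft_force: [-0.5, -0.6, -0.6]
grip_width: 0.108
grasp_force: 61.7
```

```bash
python3 r.py 0; python3 - <<'E'
from h import *
c=cam('wrist');save(c,'w8',(240,120,400,300),3.3)
E
```

```text
t 40.4 tcp [ 547.7  -331.48  105.23] az 100.95 F [-0.45 -0.64 -0.62] M [0.002 0.018 0.001] tq6 -0.0 std [0. 0.]
```

View pics/w8.png

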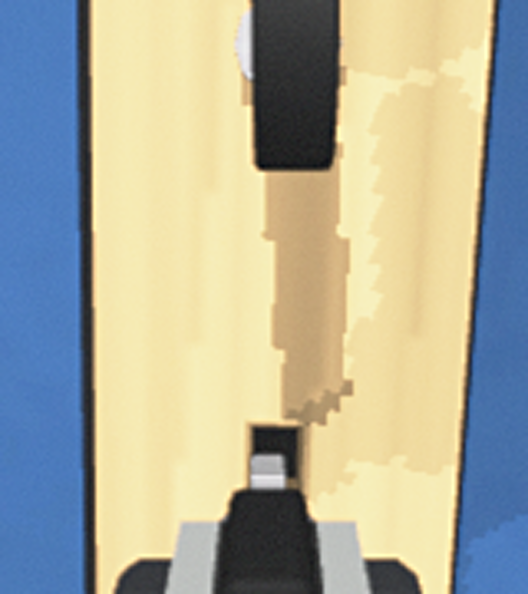

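The well mouth (crop columns 247–302) contains the bit (250–286), which is about 1 mm left of centre. I'm shifting +0.8 mm in x and lowering.

>>> jog_arm(
  increments=[
    [[0.016,0.003,-0.06],[0,0,0]],
    [[0.016,0.003,-0.14],[0,0,0]],
    [[0.016,0.003,-0.22],[0,0,0]],
    [[0.016,0.003,-0.3],[0,0,0]],
    [[0.016,0.003,-0.37],[0,0,0]],
    [[0.016,0.003,-0.43],[0,0,0]],
    [[0.016,0.003,-0.46],[0,0,0]],
    [[0.016,0.003,-0.46],[0,0,0]],
  ],
)

```text
time: 41.45
tcp_pos: [548.4, -331.2, 81.9]
orientation: [[-0.19, 0.982, -0.0], [0.982, 0.19, 0.0], [0.0, -0.0, -1.0]]
ft_force: [0.0, -0.1, -0.3]
grip_width: 0.107
grasp_force: 61.7
```

>>> jog_arm(
  increments=[
    [[0,0,-0.02],[0,0,0]],
    [[0,0,-0.04],[0,0,0]],
    [[0,0,-0.06],[0,0,0]],
    [[0,0,-0.07],[0,0,0]],
    [[0,0,-0.08],[0,0,0]],
    [[0,0,-0.08],[0,0,0]],
    [[0,0,-0.08],[0,0,0]],
    [[0,0,-0.08],[0,0,0]],
  ],
)

```text
time: 42.45
tcp_pos: [548.4, -331.3, 78.7]
orientation: [[-0.19, 0.982, 0.0], [0.982, 0.19, -0.0], [-0.0, 0.0, -1.0]]
ft_force: [-2.5, 0.9, 5.9]
grip_width: 0.109
grasp_force: 62.7
```

```bash
python3 r.py 1
```

```text
t 42.5 tcp [ 548.41 -331.27   78.7 ] az 100.94 F [-2.41  0.74  5.55] M [ 0.3    0.42  -0.033] tq6 -0.0034 std [0.0112 0.    ]
```

The collar is seated at the original height with 5.5 N. Releasing and retreating straight up.

>>> jog_arm(
  increments=[
    [[0,0,0.008],[0,0,0]],
    [[0,0,0.01],[0,0,0]],
    [[0,0,0.01],[0,0,0]],
    [[0,0,0.01],[0,0,0]],
    [[0,0,0.01],[0,0,0]],
    [[0,0,0.01],[0,0,0]],
    [[0,0,0.01],[0,0,0]],
    [[0,0,0.01],[0,0,0]],
  ],
  grip=0.6,
)

```text
time: 43.5
tcp_pos: [548.4, -331.2, 78.5]
orientation: [[-0.19, 0.982, 0.0], [0.982, 0.19, 0.0], [0.0, 0.0, -1.0]]
ft_force: [-0.0, 0.1, 0.3]
grip_width: 0.603
grasp_force: 0.0
```

>>> jog_arm(
  increments=[
    [[0,0,0.1],[0,0,0]],
    [[0,0,0.3],[0,0,0]],
    [[0,0,0.6],[0,0,0]],
    [[0,0,1.0],[0,0,0]],
    [[0,0,1.5],[0,0,0]],
    [[0,0,2.0],[0,0,0]],
    [[0,0,2.3],[0,0,0]],
    [[0,0,2.3],[0,0,0]],
  ],
)

```text
time: 44.5
tcp_pos: [549.1, -331.8, 195.4]
orientation: [[-0.19, 0.982, 0.003], [0.982, 0.19, -0.002], [-0.003, 0.002, -1.0]]
ft_force: [0.8, -0.6, -0.1]
grip_width: 0.6
grasp_force: 0.0
```

```bash
python3 r.py 0; python3 - <<'E'
from h import *
c=cam('wrist');s=cam('scene')
f=np.array(c['frame']).astype(int);g=f.max(2); m=(g<70).astype(np.uint8)
for nm,(y0,y1) in dict(rect=(190,274),rnd=(100,170)).items():
    k=np.zeros_like(m);k[y0:y1,300:348]=m[y0:y1,300:348]
    n,l,st,ce=cv2.connectedComponentsWithStats(k); i=1+np.argmax(st[1:,4]); b=st[i][1]+st[i][3]-.5; print(nm,st[i],ce[i],onz(c,ce[i][0],b,90).round(1))
a=np.array(c['frame'])[80:300,220:420,::-1];b=np.array(s['frame'])[220:320,120:230,::-1];
im=np.hstack([cv2.resize(a,(400,440)),cv2.resize(b,(400,440),interpolation=2)]);cv2.imwrite('pics/w9.png',im)
E
```

```text
t 44.5 tcp [ 549.13 -331.79  195.39] az 100.95 F [ 0.76 -0.59 -0.08] M [-0.026  0.021 -0.012] tq6 0.0 std [0. 0.]
rect [313 212  14  52 654] [319.49541284 236.90672783] [ 549.5 -347.1   90. ]
rnd [316 109  15  49 640] [322.94375   133.4546875] [ 538.5 -278.1   90. ]
```

View pics/w9.png

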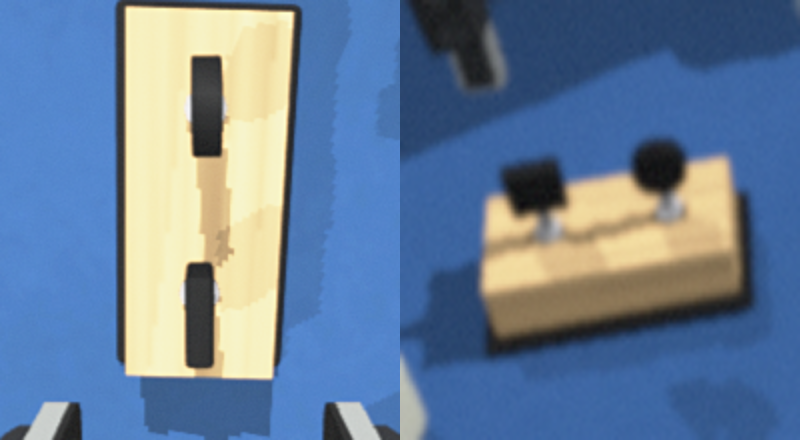

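The key stands upright at its original place (head at about (319,237) in the wrist frame). The spare key is untouched and the gripper is clear, so I'm handing in.

```bash
python3 -c "
from rig import order; print(order.hand_in())"
```

```text
the job is handed in; nothing more can be done
None
```

I unlocked the box and handed the job in at about 44.5 s: the tongue stayed out of its keeper, the key stands upright and released in its well, and the stop torque was about 0.12 N m above the drag (the hand-in returned no verdict).

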